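Set the air selector and open the supply

TASK

With a fingertip, push the black selector pointer round until its red nose points straight at the vial with the red cap, while the air supply is still shut. Then push the yellow shut-off lever round as far as it goes, so that it lies in line with the supply pipe (open). Do not pick up or knock any vial or other object, and leave the pointer where you set it.

Things in the scene. Friction and masses are not known exactly. Their poses are not given: they have to be found in the camera images.
- valve_board: Grey board, 10 mm thick, fixed to the bench, placed and turned differently each time. Origin: on the bench, under the selector's pivot axis. x points to the middle of the fan of four vial cups, z up. Outline in its frame: x -55 to 153, y -195 to 145 mm. Cups: 36 mm diameter, rims 28 mm above the bench, 130 mm from the selector axis at +1.05, +0.35, -0.35, -1.05 rad from x towards y.
- pointer (a joint): Angle of the black pointer about the vertical selector axis: 0 along the board's x axis, positive counter-clockwise from above; stops at -1.35 and 2.3 rad. Starts parked past the cups on the board's +y side, at 1.7 to 2.2 rad. Friction about 0.13 N m (2.6 N at 50 mm), no spring: it stays where it is left.
- selector_axis (a point): Point on the vertical axis of the pointer, 87 mm above the bench (board frame 0, 0). Below the pointer stands an aluminium column, 24 mm radius up to 56 mm height, narrower above, with small brass hose barbs at 40 mm height that reach 52 mm from the axis.
- shutoff_pivot (a point): Point on the vertical pivot axis of the yellow lever, 87 mm above the bench: board frame x 0, y -150 mm. Below it a brass valve body (up to 55 mm height) sits on the steel supply pipe, which runs along the board's y axis at 40 mm height.
- pointer_bar (a point): Point on the pointer's centre line, 50 mm from its axis, at middle height, 87 mm above the bench; its x axis points outwards along the bar. The pointer is a bar 14 mm wide, 22 mm high (76 to 98 mm above the bench), from its hub (19 mm radius, top 102 mm) to 74 mm from the axis, then a red nose tapers to 88 mm.
- pointer_aim (a point): Point on the pointer's extended centre line, 130 mm from the selector axis (as far as the cup centres): where the pointer points. 87 mm above the bench.
- shutoff (a joint): Angle of the yellow shut-off lever about its vertical pivot: 0 shut, lever along the board's -x axis (square to the pipe); stop at 1.571 rad open, lever along the board's -y axis (in line with the pipe, away from the selector). Grows counter-clockwise from above. Starts at 0 to 0.12. Friction about 0.13 N m, no spring.
- shutoff_bar (a point): Point on the centre line of the shut-off lever, 55 mm from its pivot, at middle height, 87 mm above the bench; its x axis points along the lever towards the pivot. The lever is a yellow bar 14 mm wide and 22 mm high (76 to 98 mm above the bench), its round end 85 mm from the pivot; hub radius 15 mm, top 104 mm.
- vial_red: 25 mm diameter, 65 mm tall glass vial with a red cap, standing upright and loose in one of the four cups of the valve board (which vial is in which cup varies). Origin: centre of its underside, 13 mm above the bench (vial top at 78 mm). The pointer shall point at this one.
- vial_blue: 25 mm diameter, 65 mm tall glass vial with a blue cap, standing upright and loose in one of the four cups of the valve board (which vial is in which cup varies). Origin: centre of its underside, 13 mm above the bench (vial top at 78 mm).
- vial_blue2: 25 mm diameter, 65 mm tall glass vial with a blue cap, standing upright and loose in one of the four cups of the valve board (which vial is in which cup varies). Origin: centre of its underside, 13 mm above the bench (vial top at 78 mm).
- vial_white: 25 mm diameter, 65 mm tall glass vial with a white cap, standing upright and loose in one of the four cups of the valve board (which vial is in which cup varies). Origin: centre of its underside, 13 mm above the bench (vial top at 78 mm).
- jar: Loose bystander: violet jar with a white lid, 48 mm diameter, 57 mm tall, right of the board. Origin: centre of its underside.
- stopper: Loose bystander: red-brown rubber stopper, 36 mm diameter, 26 mm tall, right of the board. Origin: centre of its underside.
- beaker: Loose bystander: clear beaker, 56 mm diameter, 70 mm tall, on the left nearer the robot. Origin: centre of its underside.
Not all that is in view belongs to the job. Leave any green look-alike of the vial_red alone. What is shaped like the vial_blue2 but green is not meant.

How it is judged (in metres and radians):
On the way, in this order (a step that is already met when the one before it is completed fails the run):
1. the pointer points at the red-capped vial while the supply is still shut (horizontal distance between pointer_aim and vial_red below 0.014 m and value of joint shutoff below 0.3 rad), for 0.3 s.
2. the shut-off lever is pushed open to its stop (horizontal distance between pointer_aim and vial_red below 0.014 m and value of joint shutoff above 1.45 rad), for 0.2 s.
At the end, for the whole second after the job is handed in: The point 130 mm out on the pointer's centre line lies within 14 mm (horizontally) of the centre of the red-capped vial, the shut-off lever is at 1.45 rad or more, both are at rest, and all four vials stand upright (within 0.2 rad) within 12 mm of where they stood (all of step 2 and velocity of joint pointer between -0.05 and 0.05 rad/s and velocity of joint shutoff between -0.05 and 0.05 rad/s and angle between each of vial_red, vial_blue, vial_white, vial_blue2's own z axis and vertical below 0.2 rad and distance of each of vial_red, vial_blue, vial_white, vial_blue2 from where it was at the start of the episode below 0.012 m); the robot touches nothing.
It fails at once if the supply is opened (over 0.4 rad) while the pointer is not on the red-capped vial (over 18 mm off) (value of joint shutoff above 0.4 rad and horizontal distance between pointer_aim and vial_red above 0.018 m).
It fails at once if a vial is lifted, tipped or moved by more than 15 mm (distance of any of vial_red, vial_blue, vial_white, vial_blue2 from where it was at the start of the episode above 0.015 m or angle between any of vial_red, vial_blue, vial_white, vial_blue2's own z axis and vertical above 0.3 rad).
It fails at once if the jar, stopper or beaker is lifted or moved by more than 20 mm (distance of any of jar, stopper, beaker from where it was at the start of the episode above 0.02 m).
It also fails if it takes over 54 s, if anything falls off the work surface, if the arm or the gripper's body presses on something with over 40 N, if the wrist force passes 120 N, or if a joint passes its speed limit or range.

ROBOT

A 6-joint arm with a two-finger parallel gripper is mounted at the origin on the work surface; the furniture and walls round the work are solid. World frame = base frame: x ahead of the robot, y to its left, z up, the work surface at z = 0. Lengths are in m, angles in degrees, forces in N, time in s.
With the tool pointing down it reaches from about 0.375 to 0.9 m from the base axis. Payload 3.1 kg.
Tool frame: the origin (TCP) lies on the centre line of the jaws, within the pads' length; the fingertips stand 25 mm ahead of it and the grasp point (between the pads) lies 6 mm ahead of it; z points along the fingers, y is the line along which they close (so a half turn about z gives the same grasp; the last joint's range is limited). The gripper opens to 87 mm and grips with 3 to 60 N. Pads are 19 mm wide; open, the fingers measure 117 mm over their backs; the gripper's body (75 mm by 190 mm) begins 51 mm behind the grasp point.
Start: joints at [-86.373, 30.224, 82.088, -0, 67.689, -10.227], TCP at [0.15, -0.607, 0.248] pointing down, gripper open.
Joint ranges: [-176.69, 176.69], [-43.24, 126.21], [12.49, 139.97], [-82, 262], [0, 151.66], [-163.58, 163.58]. Speed limits (degrees/s): [159.86, 159.86, 180, 180, 180, 180].

INTERFACE

Orientations are given as a 3x3 rotation matrix whose columns are the frame's x, y, z axes.
In Python, from rig import * gives the robot as it stands.
- The arm moves only by the tool step_arm, never from a script. Its argument "steps" is a list of rows, each a list of 7 numbers: the shift along the tool's x, y, z normalised to -1 to 1, where 1 is 0.3 m, then the turn, a rotation vector about the tool's x, y, z normalised to -1 to 1, where 1 is 45 degrees, then the gripper's target within -1 to 1 (shut at 1, half-way at 0, fully open at -1). A call has 1 to 8 rows; each row is the pose to reach, as a shift and turn from the pose commanded when the call began, along the tool's axes at that moment; what a row does not reach only later rows make up. A row lasts 1/12 s, in which the tool goes at most 41.7 mm and 7.16 degrees, less where a joint would pass 70% of its speed; a pose out of reach is approached as far as the arm can. A call with a number of a shift or a turn outside -1 to 1 is refused whole. A call with a gripper value outside its range is refused whole. The fingers move at their own pace and stop on an object; the grip force is fixed at half the most. Time passes only in rows, so rows that repeat a pose let the fingers close. It gives the time, the measured TCP pose, the force, the opening and the grip force at its end, in the units of the state.
- read_state(): the state, without advancing time (a new reading comes with each control period).
- capture(name): name is "scene" or "top" or "wrist"; returns a dict with "image" (384x512x3 uint8, red, green, blue), "vertical_fov" (degrees; the focal length in pixels is half the picture's height over the tangent of half this angle, whatever the lens; pixels are square), "cx", "cy" (the principal point, pixels), "world_from_camera" (4x4, takes a point from camera to world coordinates); the wrist camera has in their place "T_tool_cam" (4x4, takes a point from camera to tool coordinates, whose origin is the TCP and whose axes are the flange's). Camera axes: x right, y down, z forward; pixel columns grow to the right and rows downward; lengths in m; the calibration is good to about 2 mm. A picture is of the moment at which its call begins: read the wrist's pose just before it. There is no depth.
- hand_in(): hands the job in; it is judged then, once.
The state is a dict: "time_s": time; "joint_positions": joint angles; "qvel": joint speeds; "tau": joint torques, N m; "position": TCP position; "tcp_rot": TCP orientation; "force": force on the tool from outside, world axes, zero at the start; "moment": the same for the moment, N m; "opening": opening from 0.0 (shut) to 1.0 (fully open); "grasp_force": force on a finger pad.
Only numpy, scipy, OpenCV 4.12 (cv2) and the standard library are available. Lean on these libraries where they do the work, as an engineer would, in place of code of your own. Each camera call takes 0.05 s, during which the arm holds its last target. There are 200 camera calls.

## Working session

There is one attempt and no reset: what is moved stays moved. The work goes in short steps, Python scripts to look and compute and a tool call to move; the robot and the scene stay as the last step left them, time stands still between calls to the robot, and variables do not carry over. Pictures are saved under pics/ and viewed, at most 10 in all, crops included, and the job is handed in when it is done.

Besides the shell and the picture viewer there is one more tool, called after "Call:" as a command line: name --pt "numbers of a row" for each row, then --argument value for the rest. step_arm: Moves the arm, as the interface text tells. Scaled input: -1 to 1 covers 0.3 m each way for a shift and 45 degrees each way for a turn. Its arguments: {"type":"object","properties":{"steps":{"type":"array"}},"required":["steps"]}

```bash
mkdir -p pics; python3 - <<'E'
from rig import *
import cv2,numpy as np
s=read_state();print(s['time_s'],s['position'],np.round(s['tcp_rot'],3))
for n in('top','scene'):
    c=capture(n);np.savez(n,**{k:np.array(v) for k,v in c.items()})
    cv2.imwrite(f'pics/{n}1.png',cv2.resize(c['image'][:,:,::-1],(800,600),interpolation=cv2.INTER_CUBIC))
    print(n,c['vertical_fov'],c['cx'],c['cy'],np.round(c['world_from_camera'],3).tolist())
E
```

```text
0.0 [ 0.14961819 -0.60613519  0.24659603] [[ 0.971  0.239 -0.   ]
 [ 0.239 -0.971  0.002]
 [ 0.    -0.002 -1.   ]]
top 45.284384105770386 257.9648051994299 192.34671661141715 [[-0.098, -0.97, 0.224, 0.255], [-0.995, 0.095, -0.026, -0.04], [0.004, -0.226, -0.974, 1.451], [0.0, 0.0, 0.0, 1.0]]
scene 47.927032175144724 260.80917093991053 188.8842975761125 [[-0.894, -0.21, 0.395, 0.089], [-0.447, 0.37, -0.814, 0.876], [0.025, -0.905, -0.425, 0.572], [0.0, 0.0, 0.0, 1.0]]
```

View pics/top1.png

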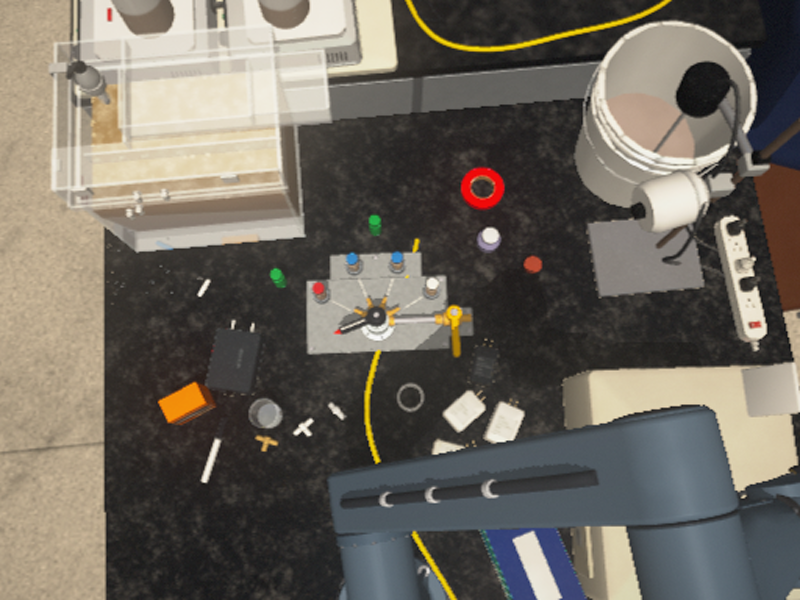

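View pics/scene1.png

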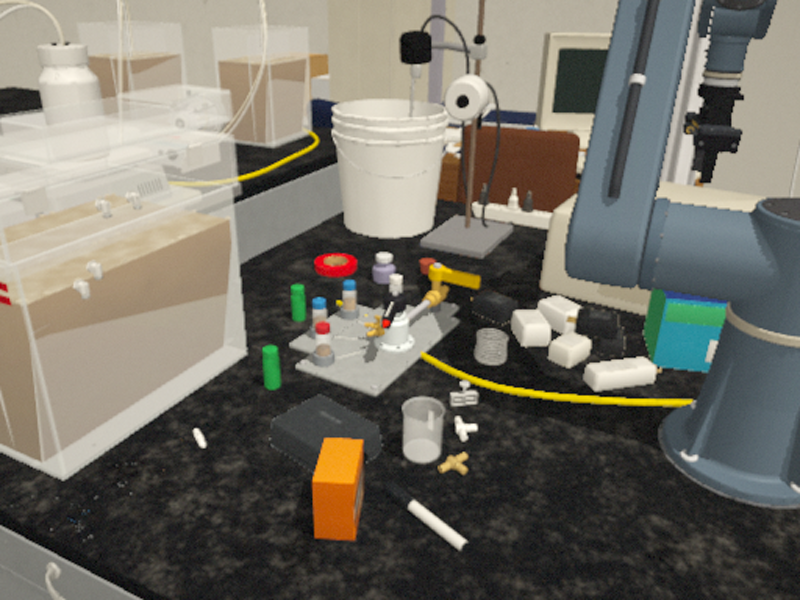

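The top view shows the red cap at about (318,288), the blue caps at (352,260) and (397,259), and the white cap at (431,285). The selector hub is at (376,315) with its red nose at (338,332), and the yellow lever runs from (454,314) to (457,355). The red vial is therefore in the +1.05 rad cup, next to the parked pointer. Next I'll measure the positions.

```bash
cat > h.py <<'E'
import numpy as np,cv2
from scipy.optimize import least_squares
def load(n): return dict(np.load(n+'.npz'))
def K(c):
    f=c['image'].shape[0]/2/np.tan(np.radians(float(c['vertical_fov']))/2);return f,float(c['cx']),float(c['cy'])
def cast(c,uv,z):
    f,cx,cy=K(c);T=c['world_from_camera'];d=T[:3,:3]@[(uv[0]-cx)/f,(uv[1]-cy)/f,1];o=T[:3,3]
    return (o+d*(z-o[2])/d[2])[:2]
def proj(c,p):
    f,cx,cy=K(c);T=c['world_from_camera'];q=T[:3,:3].T@(np.array(p)-T[:3,3]);return np.array([f*q[0]/q[2]+cx,f*q[1]/q[2]+cy])
def blobs(c,lo,hi,box,mn=6):
    x0,y0,x1,y1=box;h=cv2.cvtColor(c['image'][y0:y1,x0:x1],cv2.COLOR_RGB2HSV)
    m=cv2.inRange(h,lo,hi)
    if lo[0]==0 and hi[0]<11: m|=cv2.inRange(h,(170,lo[1],lo[2]),(180,hi[1],hi[2]))
    n,l,s,ce=cv2.connectedComponentsWithStats(m)
    return [(s[i,4],ce[i]+[x0,y0],s[i,:4]+[x0,y0,0,0],l==i) for i in range(1,n) if s[i,4]>=mn]
E
python3 - <<'E'
from h import *
c=load('top');b=(190,150,310,235)
for nm,lo,hi in(('red',(0,140,80),(8,255,255)),('blue',(98,110,80),(120,255,255)),('white',(0,0,190),(180,40,255)),('yel',(18,150,120),(32,255,255))):
    for a,ce,bb,m in blobs(c,lo,hi,b):
        print(nm,a,ce.round(1),bb,'z.078',cast(c,ce,.078).round(4),'z.098',cast(c,ce,.098).round(4))
im=c['image'][150:240,185:310,::-1];cv2.imwrite('pics/crop1.png',cv2.resize(im,(800,576),interpolation=cv2.INTER_CUBIC))
E
```

```text
red 39 [203.4 184. ] [200 181   7   7] z.078 [0.614  0.0882] z.098 [0.6088 0.0863]
red 9 [215.9 212.1] [214 211   4   3] z.078 [0.5227 0.0569] z.098 [0.5189 0.0554]
blue 44 [224.8 164.8] [222 161   7   8] z.078 [0.669  0.0178] z.098 [0.663  0.0169]
blue 41 [253.8 164. ] [251 161   7   7] z.078 [ 0.6627 -0.0719] z.098 [ 0.6568 -0.0715]
white 25 [231.7 183.9] [229 179   6  11] z.078 [0.606  0.0017] z.098 [0.6009 0.0011]
white 24 [249.3 182.7] [247 178   6  11] z.078 [ 0.6044 -0.0526] z.098 [ 0.5993 -0.0524]
white 52 [277.  180.7] [273 178  11   7] z.078 [ 0.6024 -0.138 ] z.098 [ 0.5974 -0.1366]
white 22 [264.5 193. ] [259 190  12   7] z.078 [ 0.5675 -0.0958] z.098 [ 0.563 -0.095]
white 22 [217.9 195.1] [212 192  13   7] z.078 [0.5749 0.0466] z.098 [0.5702 0.0454]
white 9 [290.1 199.3] [289 198   3   4] z.078 [ 0.5402 -0.1716] z.098 [ 0.536  -0.1696]
white 67 [264.3 204.7] [253 203  25   4] z.078 [ 0.5311 -0.0916] z.098 [ 0.5271 -0.0908]
white 15 [225.  207.6] [218 205  15   6] z.078 [0.5339 0.0282] z.098 [0.5299 0.0273]
white 143 [241.3 212.1] [231 205  22  13] z.078 [ 0.5153 -0.0197] z.098 [ 0.5115 -0.02  ]
yel 28 [265.8 156.6] [264 153   5   8] z.078 [ 0.6831 -0.1115] z.098 [ 0.6769 -0.1104]
yel 11 [236.2 193.3] [235 191   3   6] z.078 [ 0.5751 -0.0095] z.098 [ 0.5705 -0.0099]
yel 10 [245.2 193.2] [244 191   3   6] z.078 [ 0.5727 -0.0369] z.098 [ 0.568 -0.037]
yel 229 [291.  208.5] [284 195  17  33] z.078 [ 0.5116 -0.171 ] z.098 [ 0.5078 -0.1691]
yel 31 [250.5 201.6] [248 197   7  11] z.078 [ 0.5449 -0.0506] z.098 [ 0.5407 -0.0505]
yel 17 [230.1 199.6] [227 198   7   5] z.078 [0.557  0.0107] z.098 [0.5526 0.01  ]
yel 23 [280.4 203.6] [279 201   4   6] z.078 [ 0.5298 -0.1407] z.098 [ 0.5258 -0.1392]
yel 42 [240.1 229.5] [237 224   7  11] z.078 [ 0.4629 -0.0113] z.098 [ 0.4598 -0.0117]
```

View pics/crop1.png

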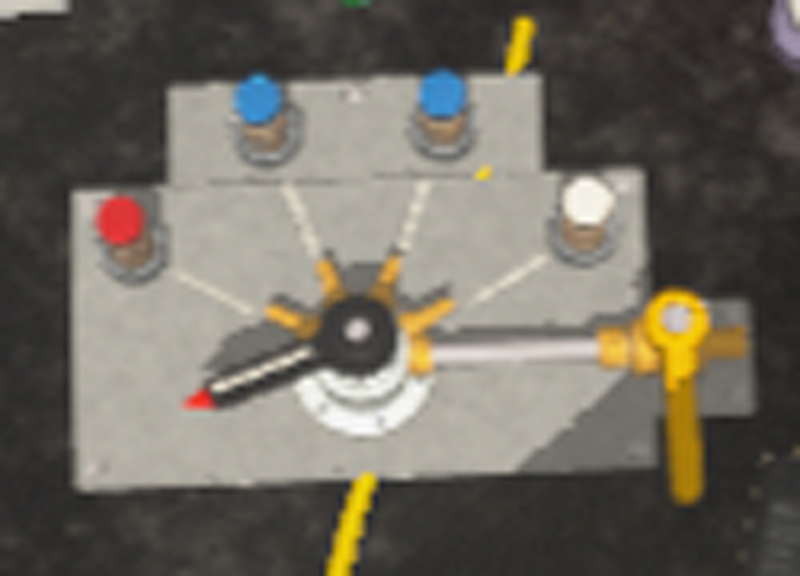

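The crop shows the hub at (357,330), the nose tip at (183,405), the lever hub at (677,317) and the lever end at (687,497), all in 6.4x crop pixels. I'll fit the board pose to these.

```bash
cat >> h.py <<'E'
def fit(c,obs):
    def P(q,l): co,si=np.cos(q[2]),np.sin(q[2]);return [q[0]+co*l[0]-si*l[1],q[1]+si*l[0]+co*l[1],l[2]]
    r=lambda q:np.concatenate([proj(c,P(q,l))-uv for l,uv in obs])
    s=least_squares(r,[.54,-.02,0],loss='soft_l1');return s.x,r(s.x).reshape(-1,2)
E
python3 - <<'E'
from h import *
c=load('top')
cup=lambda a:[.13*np.cos(a),.13*np.sin(a),.076]
obs=[(cup(1.05),(203.4,184)),(cup(.35),(224.8,164.8)),(cup(-.35),(253.8,164)),(cup(-1.05),(277,180.9)),
([0,0,.102],(240.8,201.6)),([0,-.15,.104],(290.8,199.5))]
q,r=fit(c,obs);print('board',q,'resid px',r.round(1).tolist())
R=lambda a,d:(q[:2]+d*np.array([np.cos(q[2]+a),np.sin(q[2]+a)])).round(4)
n=cast(c,(213.6,213.3),.087);d=n-q[:2];print('nose',n,np.hypot(*d),'angle',np.arctan2(d[1],d[0])-q[2])
piv=q[:2]+.15*np.array([np.sin(q[2]),-np.cos(q[2])]);e=cast(c,(292.3,227.7),.098);d=e-piv
print('pivot',piv,'lever end',e,np.hypot(*d),'angle',(np.arctan2(d[1],d[0])-q[2]-np.pi)%(2*np.pi))
print('redcup',R(1.05,.13))
E
```

```text
board [ 0.54359639 -0.02099006 -0.05615065] resid px [[0.1, 0.0], [0.4, 0.4], [0.1, 0.1], [-0.3, 0.2], [-0.2, -0.3], [-0.1, -0.3]]
nose [0.51803785 0.06335753] 0.0881348709876165 angle 1.9211669808156793
pivot [ 0.53517821 -0.17075366] lever end [ 0.44993004 -0.1663029 ] 0.08536428044378692 angle 0.003988537593941022
redcup [0.6145 0.088 ]
```

Everything fits: residuals are under 0.5 px, the nose is 88 mm out and the lever end 85 mm. With the fingertips at z≈0.08 m they stay above all the vials. Next is a helper to turn goals into moves.

```bash
cat > g.py <<'E'
import numpy as np,sys
from rig import read_state
from scipy.spatial.transform import Rotation as Ro
O=np.array([.5436,-.0210]);TH=-.0562;PV=np.array([.5352,-.1708])
def goal(kind,phi,r,off,z):
    # kind p: pointer, pushed clockwise from its ccw side; l: lever, pushed ccw from its cw side
    c=O if kind=='p' else PV; s=1 if kind=='p' else -1
    a=phi+TH+(0 if kind=='p' else np.pi)
    u=np.array([np.cos(a),np.sin(a)]);n=s*np.array([-u[1],u[0]])
    return np.r_[c+r*u+off*n,z],np.arctan2(-n[1],-n[0])
def rel(p,hd,flip=0):
    s=read_state();R=np.array(s['tcp_rot']);x=np.array([np.cos(hd),np.sin(hd),0])
    if flip:x=-x
    z=np.array([0,0,-1.]);G=np.c_[x,np.cross(z,x),z]
    d=R.T@(p-np.array(s['position']))/.3; w=Ro.from_matrix(R.T@G).as_rotvec(degrees=True)/45
    return np.r_[d,w].round(3).tolist()
E
python3 - <<'E'
from g import *
s=read_state()
p,h=goal('p',1.92,.055,.045,.247)
print(p,np.degrees(h),rel(p,h))
E
```

```text
[0.48463227 0.01865862 0.247     ] 16.787873856482822 [1.583, -1.755, 0.003, -0.002, -0.0, -0.065]
```

Call:
step_arm --pt "0 0 -0.14 0 0 0 1" --pt "0 0 -0.28 0 0 0 1" --pt "0 0 -0.3 0 0 0 1" --pt "0 0 -0.3 0 0 0 1"

```text
time_s: 0.43
position: [0.1499, -0.6087, 0.3415]
tcp_rot: [[0.971, 0.24, 0.001], [0.24, -0.971, -0.008], [-0.001, 0.008, -1.0]]
force: [-0.9, -0.0, -0.1]
opening: 0.785
grasp_force: 0.0
```

Call:
step_arm --pt "0.09 -0.1 0 0 0 0 1" --pt "0.18 -0.2 0 0 0 0 1" --pt "0.27 -0.3 0 0 0 0 1" --pt "0.36 -0.4 0 0 0 0 1" --pt "0.45 -0.5 0 0 0 0 1" --pt "0.54 -0.6 0 0 0 0 1" --pt "0.63 -0.7 0 0 0 0 1" --pt "0.72 -0.8 0 0 0 0 1"

```text
time_s: 1.1
position: [0.3017, -0.3191, 0.3357]
tcp_rot: [[0.971, 0.239, -0.002], [0.239, -0.971, 0.004], [-0.001, -0.004, -1.0]]
force: [-0.0, 0.7, 0.6]
opening: 0.174
grasp_force: 0.0
```

Call:
step_arm --pt "0.09 -0.1 0 0 0 0 1" --pt "0.18 -0.2 0 0 0 0 1" --pt "0.27 -0.3 0 0 0 0 1" --pt "0.36 -0.4 0 0 0 0 1" --pt "0.45 -0.5 0 0 0 0 1" --pt "0.54 -0.6 0 0 0 0 1" --pt "0.63 -0.7 0 0 0 0 1" --pt "0.7 -0.78 0 0 0 0 1"

```text
time_s: 1.77
position: [0.4494, -0.0415, 0.3358]
tcp_rot: [[0.971, 0.241, -0.003], [0.241, -0.971, 0.002], [-0.003, -0.003, -1.0]]
force: [0.8, -0.3, 0.3]
opening: 0.005
grasp_force: 0.0
```

```bash
python3 - <<'E'
from g import *
for z in(.2,.105):
    print(rel(*goal('p',1.92,.055,.045,z)))
E
```

```text
[0.164, -0.165, 0.453, -0.003, 0.003, -0.064]
[0.164, -0.164, 0.769, -0.003, 0.003, -0.064]
```

Call:
step_arm --pt "0.08 -0.08 0 0 0 -0.06 1" --pt "0.164 -0.165 0.1 0 0 -0.06 1" --pt "0.164 -0.165 0.2 0 0 -0.06 1" --pt "0.164 -0.165 0.3 0 0 -0.06 1" --pt "0.164 -0.165 0.4 0 0 -0.06 1" --pt "0.164 -0.165 0.45 0 0 -0.06 1" --pt "0.164 -0.165 0.45 0 0 -0.06 1" --pt "0.164 -0.165 0.45 0 0 -0.06 1"

```text
time_s: 2.43
position: [0.4842, 0.0156, 0.2009]
tcp_rot: [[0.959, 0.285, -0.005], [0.285, -0.959, 0.001], [-0.004, -0.002, -1.0]]
force: [1.1, -0.1, -0.4]
opening: 0.01
grasp_force: 0.0
```

```bash
python3 - <<'E'
from g import *
import cv2
from rig import capture
from h import *
print(rel(*goal('p',1.92,.055,.045,.105)))
c=capture('top');cv2.imwrite('pics/t2.png',cv2.resize(c['image'][140:260,170:330,::-1],(800,600),interpolation=cv2.INTER_CUBIC))
E
```

```text
[0.006, -0.009, 0.32, -0.003, 0.006, -0.005]
```

View pics/t2.png

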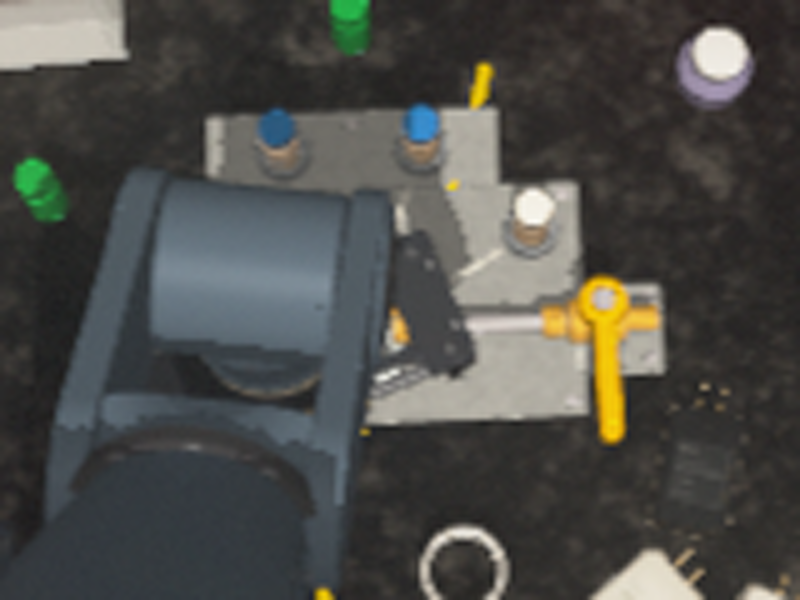

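The top view shows the wrist covering the pointer, with the arm as planned and the lever untouched at (605,350). I'll descend and then push in along tool x.

Call:
step_arm --pt "0.005 -0.008 0.08 0 0 0 1" --pt "0.005 -0.008 0.16 0 0 0 1" --pt "0.005 -0.008 0.24 0 0 0 1" --pt "0.005 -0.008 0.32 0 0 0 1" --pt "0.005 -0.008 0.32 0 0 0 1" --pt "0.005 -0.008 0.32 0 0 0 1"

```text
time_s: 2.98
position: [0.4867, 0.0178, 0.1069]
tcp_rot: [[0.959, 0.285, -0.0], [0.285, -0.959, 0.0], [-0.0, -0.0, -1.0]]
force: [0.1, 0.3, -0.0]
opening: 0.007
grasp_force: 0.0
```

```bash
python3 - <<'E'
from g import *
print(rel(*goal('p',1.92,.055,.045,.105)))
for a in np.linspace(1.92,1.05,8): print(round(a,3),rel(*goal('p',a,.055,.0165,.105)))
E
```

```text
[-0.006, -0.005, 0.006, -0.0, 0.0, -0.006]
1.92 [0.089, -0.005, 0.006, -0.0, 0.0, -0.006]
1.796 [0.112, -0.01, 0.006, -0.0, 0.0, 0.153]
1.671 [0.136, -0.013, 0.006, -0.0, 0.0, 0.311]
1.547 [0.16, -0.013, 0.006, -0.0, 0.0, 0.469]
1.423 [0.183, -0.009, 0.006, -0.0, 0.0, 0.627]
1.299 [0.206, -0.003, 0.006, -0.0, 0.0, 0.786]
1.174 [0.228, 0.006, 0.006, -0.0, 0.001, 0.944]
1.05 [0.249, 0.017, 0.006, -0.0, 0.001, 1.102]
```

Call:
step_arm --pt "0.05 -0.003 0.006 0 0 0 1" --pt "0.089 -0.005 0.006 0 0 0 1" --pt "0.1 -0.008 0.006 0 0 0.07 1" --pt "0.112 -0.01 0.006 0 0 0.15 1" --pt "0.124 -0.012 0.006 0 0 0.23 1" --pt "0.136 -0.013 0.006 0 0 0.31 1" --pt "0.148 -0.013 0.006 0 0 0.39 1" --pt "0.16 -0.013 0.006 0 0 0.47 1"

```text
time_s: 3.65
position: [0.5312, 0.0355, 0.1071]
tcp_rot: [[0.997, -0.083, 0.001], [-0.083, -0.997, -0.0], [0.001, 0.0, -1.0]]
force: [-2.1, 0.8, -0.8]
opening: 0.005
grasp_force: 1.2
```

```bash
python3 - <<'E'
from g import *
for a in np.linspace(1.547,1.05,7): print(round(a,3),rel(*goal('p',a,.055,.0165,.105)))
E
```

```text
1.547 [0.001, 0.001, 0.007, 0.0, -0.001, -0.004]
1.464 [0.016, -0.003, 0.007, 0.0, -0.001, 0.102]
1.381 [0.032, -0.005, 0.007, 0.0, -0.001, 0.207]
1.298 [0.048, -0.007, 0.007, 0.0, -0.001, 0.313]
1.216 [0.064, -0.007, 0.007, 0.0, -0.001, 0.418]
1.133 [0.08, -0.006, 0.007, -0.0, -0.001, 0.523]
1.05 [0.095, -0.003, 0.007, -0.0, -0.001, 0.629]
```

Call:
step_arm --pt "0.016 -0.003 0.006 0 0 0.1 1" --pt "0.032 -0.005 0.006 0 0 0.2 1" --pt "0.048 -0.007 0.006 0 0 0.31 1" --pt "0.064 -0.007 0.006 0 0 0.42 1" --pt "0.075 -0.006 0.006 0 0 0.49 1" --pt "0.084 -0.005 0.006 0 0 0.55 1" --pt "0.084 -0.005 0.006 0 0 0.55 1" --pt "0.084 -0.005 0.006 0 0 0.55 1"

```text
time_s: 4.32
position: [0.5575, 0.035, 0.105]
tcp_rot: [[0.872, -0.489, 0.003], [-0.489, -0.872, -0.0], [0.003, -0.001, -1.0]]
force: [-1.2, -0.2, 0.1]
opening: 0.002
grasp_force: 0.5
```

```bash
python3 - <<'E'
from g import *
import cv2
from rig import capture
c=capture('scene');np.savez('scene2',**{k:np.array(v) for k,v in c.items()})
cv2.imwrite('pics/s2.png',cv2.resize(c['image'][150:270,170:330,::-1],(800,600),interpolation=cv2.INTER_CUBIC))
print(rel(*goal('p',1.05,.055,.0165,.105)),rel(*goal('p',1.1,.055,.0165,.105)))
E
```

```text
[0.008, -0.002, -0.001, -0.001, -0.004, 0.084] [-0.001, 0.001, -0.001, -0.001, -0.004, 0.021]
```

View pics/s2.png

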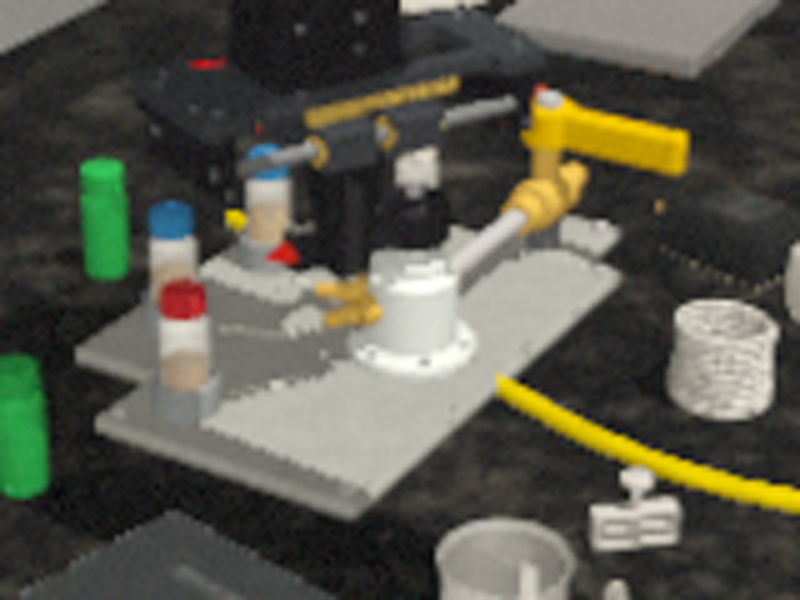

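The scene view shows the red nose at crop (285,253), with the finger beside the bar. The red vial is upright at (185,330). I'll cast the nose and finger positions.

```bash
python3 - <<'E'
from h import *
from g import O,TH
c=load('scene2');B=blobs(c,(0,140,80),(8,255,255),(190,150,260,220),4)
for b in B: print(b[0],b[1].round(1),cast(c,b[1],.087).round(4),cast(c,b[1],.078).round(4))
for a in (1.05,1.2,.9,.7,.5): print(a,[proj(c,[*(O+r*np.array([np.cos(a+TH),np.sin(a+TH)])),.087]).round(1).tolist() for r in(0,.05,.08)])
print(proj(c,[.5575,.035,.08]))
E
```

```text
13 [210.8 162.5] [ 0.7548 -0.146 ] [ 0.7671 -0.165 ]
18 [227.  200.4] [0.5828 0.0488] [0.592  0.0334]
59 [206.1 209.6] [0.6013 0.115 ] [0.6108 0.1008]
1.05 [[253.9, 193.2], [236.7, 197.1], [226.0, 199.6]]
1.2 [[253.9, 193.2], [238.3, 198.2], [228.5, 201.4]]
0.9 [[253.9, 193.2], [235.5, 195.9], [224.2, 197.6]]
0.7 [[253.9, 193.2], [234.7, 194.2], [223.0, 194.9]]
0.5 [[253.9, 193.2], [234.6, 192.6], [223.0, 192.2]]
[238.57687772 202.96970444]
```

The nose is at 1.11 rad, which agrees with the finger pose. One last nudge of about 0.05 rad, then back away.

Call:
step_arm --pt "0.004 -0.001 0 0 0 0.04 1" --pt "0.009 -0.002 0 0 0 0.08 1" --pt "0.009 -0.002 0 0 0 0.08 1" --pt "0.009 -0.002 0 0 0 0.08 1" --pt "0.009 -0.002 0 0 0 0.08 1"

```text
time_s: 4.78
position: [0.5593, 0.034, 0.1034]
tcp_rot: [[0.84, -0.543, 0.001], [-0.543, -0.84, -0.0], [0.001, -0.0, -1.0]]
force: [-0.4, 1.0, -0.4]
opening: 0.007
grasp_force: 0.7
```

```bash
python3 - <<'E'
from h import *
from g import *
from rig import capture
print(rel(*goal('p',1.05,.055,.0165,.105)))
c=capture('scene');B=blobs(c,(0,140,80),(8,255,255),(190,190,260,220),4)
for b in B:
    p=cast(c,b[1],.087);d=p-O;print(b[0],b[1].round(1),p,np.hypot(*d),np.arctan2(d[1],d[0])-TH)
E
```

```text
[0.001, -0.001, -0.005, -0.0, -0.001, 0.004]
20 [226.1 200. ] [0.58598288 0.04778327] 0.08079261860608955 1.0747645918329123
59 [206.1 209.6] [0.60127293 0.11496223] 0.14768850387625 1.2258174514615265
```

Call:
step_arm --pt "-0.05 0 0 0 0 0 1" --pt "-0.12 0 0 0 0 0 1" --pt "-0.15 0 -0.08 0 0 0 1" --pt "-0.15 0 -0.2 0 0 0 1" --pt "-0.15 0 -0.3 0 0 0 1" --pt "-0.15 0 -0.35 0 0 0 1" --pt "-0.15 0 -0.35 0 0 0 1"

```text
time_s: 5.42
position: [0.5246, 0.0581, 0.2119]
tcp_rot: [[0.84, -0.543, 0.01], [-0.543, -0.84, -0.002], [0.009, -0.004, -1.0]]
force: [0.4, 0.1, -0.4]
opening: 0.001
grasp_force: 0.0
```

```bash
python3 - <<'E'
from g import *
print(np.round(read_state()['joint_positions']))
print(rel(*goal('l',.0,.055,.045,.2)))
E
```

```text
[ -6.  25.  99.  -0.  55. 117.]
[0.21, 0.582, 0.039, -0.011, -0.008, 1.34]
```

Joint 6 would come near its limit that way, so I'll use the half-turned grip (heading 87°), which is a -120° turn.

Call:
step_arm --pt "0.03 0.08 0 0 0 -0.15 1" --pt "0.06 0.16 0 0 0 -0.3 1" --pt "0.09 0.24 0 0 0 -0.45 1" --pt "0.12 0.32 0 0 0 -0.6 1" --pt "0.15 0.4 0 0 0 -0.75 1" --pt "0.18 0.48 0 0 0 -0.9 1" --pt "0.21 0.58 0.03 0 0 -1 1"

```text
time_s: 6.0
position: [0.4804, -0.1231, 0.199]
tcp_rot: [[0.977, 0.215, 0.002], [0.215, -0.977, -0.001], [0.002, 0.002, -1.0]]
force: [0.9, -0.4, 1.1]
opening: 0.002
grasp_force: 0.0
```

Call:
step_arm --pt "0 0 0 0 0 -0.15 1" --pt "0 0 0 0 0 -0.3 1" --pt "0 0 0 0 0 -0.45 1" --pt "0 0 0 0 0 -0.6 1" --pt "0 0 0 0 0 -0.75 1" --pt "0 0 0 0 0 -0.9 1" --pt "0 0 0 0 0 -1 1" --pt "0 0 0 0 0 -1 1"

```text
time_s: 6.67
position: [0.4793, -0.1218, 0.1978]
tcp_rot: [[0.543, 0.84, -0.001], [0.84, -0.543, 0.0], [-0.001, -0.001, -1.0]]
force: [1.2, -0.1, 0.7]
opening: -0.002
grasp_force: 0.0
```

```bash
python3 - <<'E'
from g import *
from rig import capture
import cv2
print(rel(*goal('l',.0,.055,.045,.2),1))
c=capture('top');np.savez('top3',**{k:np.array(v) for k,v in c.items()})
cv2.imwrite('pics/t3.png',cv2.resize(c['image'][140:260,170:330,::-1],(800,600),interpolation=cv2.INTER_CUBIC))
E
```

```text
[0.004, 0.012, -0.007, -0.002, 0.0, -0.659]
```

View pics/t3.png

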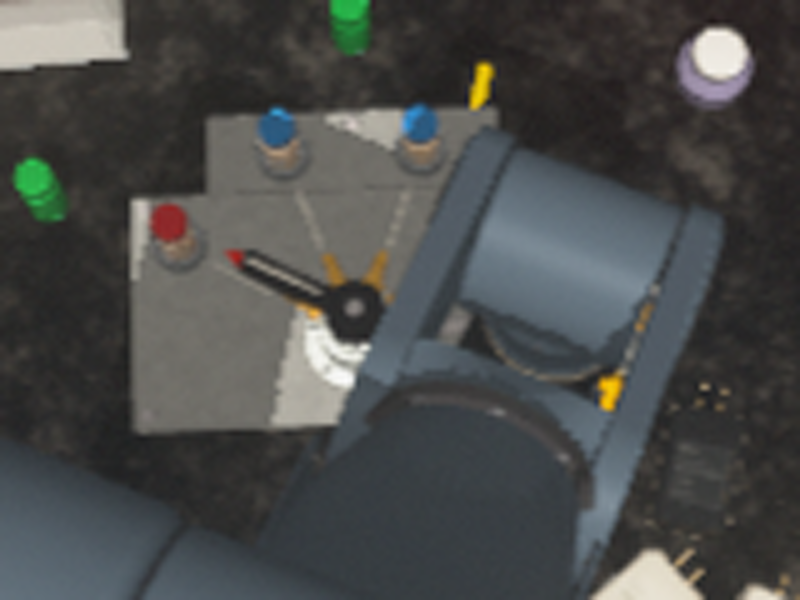

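The top view shows the nose tip at (230,256) and the hub at (354,308), with the pointer aimed at the red cap at (170,223). I'll check that numerically while turning and descending for the lever.

```bash
python3 - <<'E'
from h import *
from g import O,TH
c=load('top3')
for uv,z in(((216,191.2),.087),((204,184.5),.076)):
    p=cast(c,uv,z);d=p-O;print(p,np.hypot(*d),np.arctan2(d[1],d[0])-TH)
E
```

```text
[0.58543274 0.05086969] 0.08315785856806777 1.0998696843290394
[0.61279844 0.08669124] 0.12800713650521034 1.0558667645049724
```

Call:
step_arm --pt "0.004 0.012 0 0 0 -0.15 1" --pt "0.004 0.012 0 0 0 -0.3 1" --pt "0.004 0.012 0 0 0 -0.45 1" --pt "0.004 0.012 0 0 0 -0.6 1" --pt "0.004 0.012 0 0 0 -0.66 1" --pt "0.004 0.012 0 0 0 -0.66 1"

```text
time_s: 7.22
position: [0.4832, -0.1227, 0.1984]
tcp_rot: [[0.058, 0.998, -0.001], [0.998, -0.058, 0.0], [0.0, -0.001, -1.0]]
force: [0.2, -0.2, -0.6]
opening: 0.007
grasp_force: 0.0
```

```bash
python3 - <<'E'
from g import *
print(rel(*goal('l',.0,.055,.045,.105),1))
E
```

```text
[-0.0, -0.001, 0.311, -0.001, -0.0, -0.002]
```

```bash
python3 - <<'E'
from h import *
from g import O,TH
c=load('top3')
for b in blobs(c,(0,110,60),(8,255,255),(195,175,235,200),3):
    p=cast(c,b[1],.087);d=p-O;print(b[0],b[1].round(2),p,np.hypot(*d),np.arctan2(d[1],d[0])-TH)
E
```

```text
41 [203.24 184.  ] [0.61173305 0.08786124] 0.12842461709331385 1.0677711851699159
8 [216.75 190.62] [0.58700277 0.04845944] 0.08190490691191957 1.0684941077434393
```

Call:
step_arm --pt "0 0 0.08 0 0 0 1" --pt "0 0 0.16 0 0 0 1" --pt "0 0 0.24 0 0 0 1" --pt "0 0 0.31 0 0 0 1" --pt "0 0 0.31 0 0 0 1" --pt "0 0 0.31 0 0 0 1"

```text
time_s: 7.72
position: [0.4827, -0.1224, 0.105]
tcp_rot: [[0.059, 0.998, -0.003], [0.998, -0.059, 0.001], [0.001, -0.003, -1.0]]
force: [0.3, -0.2, -0.2]
opening: 0.009
grasp_force: 0.0
```

```bash
python3 - <<'E'
from g import *
for a in np.linspace(0,1.57,12): print(round(a,3),rel(*goal('l',a,.055,.0165,.105),1))
E
```

```text
0.0 [-0.096, 0.001, -0.0, -0.004, -0.002, -0.003]
0.143 [-0.123, -0.005, -0.0, -0.003, -0.002, -0.185]
0.285 [-0.15, -0.007, -0.0, -0.003, -0.002, -0.366]
0.428 [-0.177, -0.005, -0.0, -0.003, -0.002, -0.548]
0.571 [-0.204, 0.0, -0.0, -0.003, -0.003, -0.73]
0.714 [-0.23, 0.01, -0.0, -0.003, -0.003, -0.912]
0.856 [-0.254, 0.023, -0.0, -0.003, -0.003, -1.093]
0.999 [-0.275, 0.039, -0.0, -0.003, -0.003, -1.275]
1.142 [-0.295, 0.058, -0.001, -0.002, -0.003, -1.457]
1.285 [-0.311, 0.08, -0.001, -0.002, -0.004, -1.639]
1.427 [-0.325, 0.104, -0.001, -0.002, -0.004, -1.82]
1.57 [-0.334, 0.129, -0.001, -0.002, -0.004, -2.002]
```

The pointer and red vial are both at 1.068 rad in this view, so they're aligned. Now I'll push the lever.

Call:
step_arm --pt "-0.05 0 0 0 0 0 1" --pt "-0.096 0 0 0 0 0 1" --pt "-0.123 -0.005 0 0 0 -0.1 1" --pt "-0.137 -0.006 0 0 0 -0.25 1" --pt "-0.15 -0.007 0 0 0 -0.37 1" --pt "-0.163 -0.006 0 0 0 -0.46 1" --pt "-0.177 -0.005 0 0 0 -0.55 1" --pt "-0.19 -0.002 0 0 0 -0.64 1"

```text
time_s: 8.38
position: [0.479, -0.179, 0.1072]
tcp_rot: [[-0.433, 0.901, -0.001], [0.901, 0.433, 0.001], [0.001, -0.0, -1.0]]
force: [-1.0, 2.1, -0.3]
opening: 0.006
grasp_force: 1.2
```

```bash
python3 - <<'E'
from g import *
for a in np.arange(.5,1.58,.107): print(round(a,3),rel(*goal('l',a,.055,.0165,.105),1))
E
```

```text
0.5 [-0.001, -0.002, 0.007, -0.0, -0.001, 0.005]
0.607 [-0.021, -0.007, 0.007, -0.0, -0.001, -0.131]
0.714 [-0.041, -0.01, 0.007, -0.0, -0.002, -0.267]
0.821 [-0.061, -0.011, 0.007, 0.0, -0.002, -0.404]
0.928 [-0.082, -0.009, 0.007, 0.0, -0.002, -0.54]
1.035 [-0.102, -0.005, 0.007, 0.0, -0.002, -0.676]
1.142 [-0.121, 0.001, 0.007, 0.0, -0.002, -0.812]
1.249 [-0.14, 0.009, 0.007, 0.0, -0.002, -0.948]
1.356 [-0.158, 0.019, 0.007, 0.0, -0.001, -1.085]
1.463 [-0.175, 0.03, 0.007, 0.001, -0.001, -1.221]
1.57 [-0.19, 0.044, 0.007, 0.001, -0.001, -1.357]
```

Call:
step_arm --pt "-0.021 -0.007 0.006 0 0 -0.13 1" --pt "-0.041 -0.01 0.006 0 0 -0.27 1" --pt "-0.061 -0.011 0.006 0 0 -0.4 1" --pt "-0.082 -0.009 0.006 0 0 -0.54 1" --pt "-0.102 -0.005 0.006 0 0 -0.68 1" --pt "-0.121 0.001 0.006 0 0 -0.81 1" --pt "-0.135 0.007 0.006 0 0 -0.91 1" --pt "-0.135 0.007 0.006 0 0 -0.91 1"

```text
time_s: 9.05
position: [0.4994, -0.2161, 0.1056]
tcp_rot: [[-0.917, 0.399, 0.001], [0.399, 0.917, -0.001], [-0.002, -0.001, -1.0]]
force: [-0.4, -0.7, 0.2]
opening: 0.005
grasp_force: 0.4
```

```bash
python3 - <<'E'
from g import *
for a in (1.22,1.3,1.38,1.46,1.53,1.57,1.6): print(round(a,3),rel(*goal('l',a,.055,.0165,.105),1))
E
```

```text
1.22 [0.005, 0.003, 0.002, -0.001, 0.002, -0.004]
1.3 [-0.01, -0.001, 0.002, -0.001, 0.002, -0.106]
1.38 [-0.025, -0.004, 0.002, -0.001, 0.002, -0.208]
1.46 [-0.04, -0.005, 0.002, -0.001, 0.002, -0.31]
1.53 [-0.053, -0.005, 0.002, -0.001, 0.002, -0.399]
1.57 [-0.061, -0.005, 0.002, -0.001, 0.002, -0.45]
1.6 [-0.067, -0.005, 0.002, -0.001, 0.002, -0.488]
```

Call:
step_arm --pt "-0.01 -0.001 0 0 0 -0.11 1" --pt "-0.025 -0.004 0 0 0 -0.21 1" --pt "-0.04 -0.005 0 0 0 -0.31 1" --pt "-0.053 -0.005 0 0 0 -0.4 1" --pt "-0.062 -0.005 0 0 0 -0.45 1" --pt "-0.065 -0.005 0 0 0 -0.45 1" --pt "-0.065 -0.005 0 0 0 -0.45 1" --pt "-0.065 -0.005 0 0 0 -0.45 1"

```text
time_s: 9.72
position: [0.5165, -0.2244, 0.1049]
tcp_rot: [[-0.998, 0.059, 0.001], [0.059, 0.998, -0.001], [-0.001, -0.001, -1.0]]
force: [-1.5, 0.1, 1.1]
opening: 0.005
grasp_force: 0.6
```

```bash
python3 - <<'E'
from g import *
print(rel(*goal('l',1.57,.055,.0165,.105),1),read_state()['force'])
E
```

```text
[0.003, -0.001, -0.0, -0.001, 0.002, -0.002] [-1.47045574  0.14490343  1.05819784]
```

Call:
step_arm --pt "-0.004 0 0 0 0 0 1" --pt "-0.008 0 0 0 0 0 1" --pt "-0.008 0 0 0 0 0 1" --pt "-0.008 0 0 0 0 0 1"

```text
time_s: 10.05
position: [0.5175, -0.2242, 0.1043]
tcp_rot: [[-0.998, 0.057, -0.003], [0.057, 0.998, 0.001], [0.003, 0.001, -1.0]]
force: [-5.2, -0.9, 3.7]
opening: 0.007
grasp_force: 2.5
```

The force has risen to 5 N, so the lever is at its stop. Backing off and lifting clear.

Call:
step_arm --pt "0.05 0 0 0 0 0 1" --pt "0.12 0 0 0 0 0 1" --pt "0.15 0 -0.08 0 0 0 1" --pt "0.15 0 -0.2 0 0 0 1" --pt "0.15 0 -0.33 0 0 0 1" --pt "0.15 0.1 -0.4 0 0 0 1" --pt "0.15 0.2 -0.4 0 0 0 1" --pt "0.15 0.3 -0.4 0 0 0 1"

```text
time_s: 10.72
position: [0.4808, -0.1319, 0.2264]
tcp_rot: [[-0.998, 0.059, 0.007], [0.059, 0.998, -0.002], [-0.007, -0.002, -1.0]]
force: [0.2, 0.9, -0.6]
opening: 0.005
grasp_force: 0.0
```

Call:
step_arm --pt "0 0 0 0 0 0 1" --pt "0 0 0 0 0 0 1" --pt "0 0 0 0 0 0 1"

```text
time_s: 10.97
position: [0.4796, -0.1323, 0.2243]
tcp_rot: [[-0.998, 0.056, 0.002], [0.056, 0.998, -0.001], [-0.002, -0.001, -1.0]]
force: [0.2, 0.2, -0.5]
opening: 0.006
grasp_force: 0.0
```

```bash
python3 - <<'E'
from h import *
from g import *
from rig import capture
c=capture('top');cv2.imwrite('pics/t4.png',cv2.resize(c['image'][140:260,170:330,::-1],(800,600),interpolation=cv2.INTER_CUBIC))
for b in blobs(c,(0,110,60),(8,255,255),(195,175,235,200),3):
    p=cast(c,b[1],.087);d=p-O;print(b[0],b[1].round(2),np.hypot(*d),np.arctan2(d[1],d[0])-TH)
E
```

```text
43 [203.12 183.88] 0.1289449260048589 1.0666091123782826
8 [216.75 190.62] 0.08190490691191957 1.0684941077434393
```

View pics/t4.png

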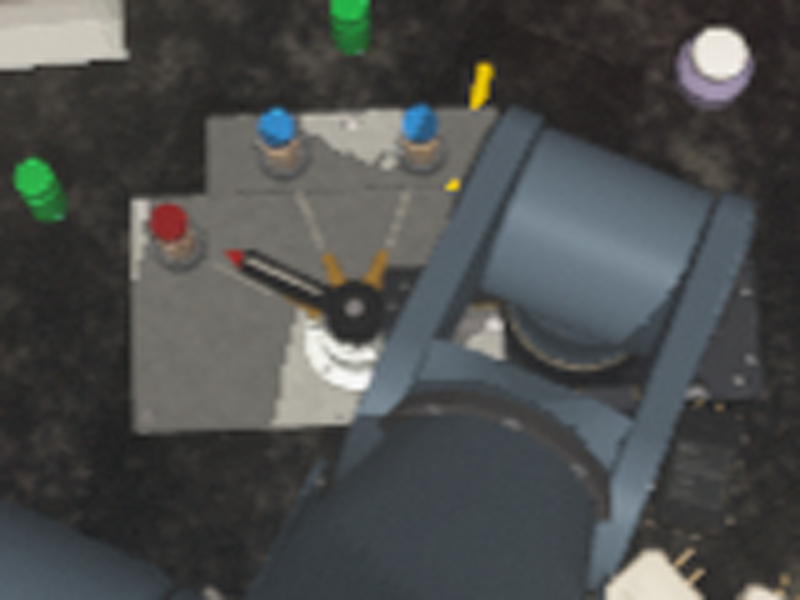

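The pointer, at (235,258), hasn't moved and the vials are standing, but the lever is hidden under the arm. I'll move aside to check it.

Call:
step_arm --pt "0 0.1 -0.08 0 0 0 1" --pt "0 0.2 -0.1 0 0 0 1" --pt "0 0.3 -0.1 0 0 0 1" --pt "0 0.4 -0.1 0 0 0 1" --pt "0 0.5 -0.1 0 0 0 1" --pt "0 0.6 -0.1 0 0 0 1" --pt "0 0.7 -0.1 0 0 0 1" --pt "0 0.7 -0.1 0 0 0 1"

```text
time_s: 11.68
position: [0.4912, 0.0808, 0.254]
tcp_rot: [[-0.999, 0.054, 0.001], [0.054, 0.999, 0.002], [-0.0, 0.002, -1.0]]
force: [-0.0, -0.0, 0.2]
opening: 0.005
grasp_force: 0.0
```

Call:
step_arm --pt "0 0 0 0 0 0 1" --pt "0 0 0 0 0 0 1" --pt "0 0 0 0 0 0 1"

```text
time_s: 11.93
position: [0.4911, 0.0761, 0.254]
tcp_rot: [[-0.998, 0.059, -0.0], [0.059, 0.998, -0.0], [0.0, -0.0, -1.0]]
force: [0.1, 0.3, -0.2]
opening: 0.004
grasp_force: 0.0
```

```bash
python3 - <<'E'
from h import *
from g import *
from rig import capture
c=capture('top');cv2.imwrite('pics/t5.png',cv2.resize(c['image'][140:260,190:350,::-1],(800,600),interpolation=cv2.INTER_CUBIC))
for b in blobs(c,(18,150,80),(32,255,255),(275,180,340,235),10): print(b[0],b[1].round(1),b[2])
print([proj(c,[*(PV+.085*np.array([np.cos(a),np.sin(a)])),.098]).round(1) for a in (np.pi+TH+1.57,np.pi+TH+1.45)])
E
```

```text
293 [297.5 201. ] [279 195  40  13]
[array([318.7, 198.5]), array([318.8, 201.8])]
```

View pics/t5.png

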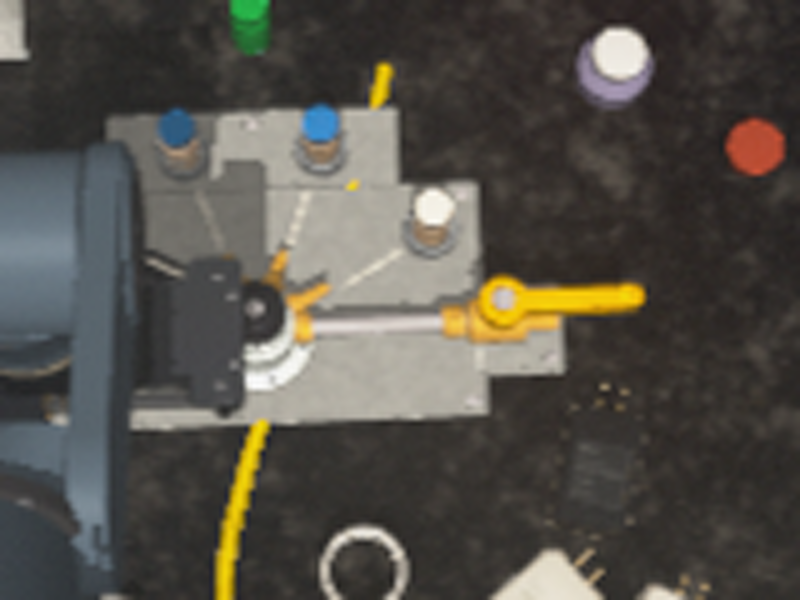

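The lever end is at crop (642,295), i.e. pixel (318.4,199). That matches the predicted open position (318.7,198.5), and the lever lies along the pipe.

```bash
python3 -c "
from rig import *
print(hand_in())"
```

```text
the job is handed in; nothing more can be done
None
```

I set the pointer on the red-capped vial while the supply was shut, then pushed the shut-off lever to its open stop; the camera checks showed both in place and all four vials upright, and I handed the job in (no verdict was returned).

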